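# Slide the comb out over the riser's edge

### The arm

A 6-joint arm with a two-finger parallel gripper is mounted at the origin on the work surface. World frame = base frame: x ahead of the robot, y to its left, z up, the work surface at z = 0. Lengths are in m, angles in degrees, forces in N, time in s.
With the tool pointing down it reaches from about 0.375 to 0.9 m from the base axis. Payload 3.1 kg.
Tool frame: the origin (TCP) lies on the centre line of the jaws, within the pads' length; the fingertips stand 19 mm ahead of it and the grasp point (between the pads) is the TCP; z points along the fingers, y is the direction in which the jaws open and shut (so a half turn about z gives the same grasp; the last joint's range is limited). The gripper opens to 87 mm and grips with 3 to 60 N. Pads are 19 mm wide; open, the fingers measure 117 mm over their backs; the gripper's body (75 mm by 190 mm) begins 51 mm behind the grasp point.
Start: joints at [-86.66, 30.224, 82.088, -0, 67.689, -10.227], TCP at [0.147, -0.608, 0.242] pointing down, gripper open.
Joint ranges: [-176.69, 176.69], [-43.24, 126.21], [12.49, 139.97], [-82, 262], [0, 151.66], [-163.58, 163.58]. Speed limits (degrees/s): [159.86, 159.86, 180, 180, 180, 180].

### API

Orientations are given as a 3x3 rotation matrix whose columns are the frame's x, y, z axes.
In Python, from rig import bot gives the robot as it stands.
- The arm moves only by the tool carry_out, never from a script. Its argument "targets" is a list of rows, each a list of 6 numbers: the shift along the tool's x, y, z each as a share of 200 mm, from -1 to 1, then the turn, a rotation vector about the tool's x, y, z each as a share of pi/2 rad, from -1 to 1. In form: [[dx, dy, dz, ax, ay, az], ...]. A call has 1 to 20 rows; each row is the pose to reach, as a shift and turn from the pose measured when the call began, along the tool's axes at that moment; what a row does not reach only later rows make up. A row lasts 1/8 s, in which the tool goes at most 62.5 mm and 10.7 degrees, less where a joint would pass 70% of its speed; a pose out of reach is approached as far as the arm can. A call with a number of a shift or a turn outside -1 to 1 is refused whole. A call with a gripper value outside its range is refused whole. "jaw" is the gripper's target within -1 to 1 (fully open at 1, half-way at 0, shut at -1), set as the call begins (left out, the last holds). The fingers move at their own pace and stop on an object; the grip force is fixed at half the most. Time passes only in rows, so rows that repeat a pose let the fingers close. It gives the time, the measured TCP pose, the force and the opening at its end, in the units of the state.
- bot.read_state(): the state, without advancing time (a new reading comes with each control period).
- bot.capture(name): name is "side" or "top" or "wrist"; returns the picture (420x560x3 uint8, blue, green, red); there is no depth.
- bot.camera_info(name): a dict with "camera_matrix" (3x3 intrinsics, pixels), "view" (4x4, takes a point from world to camera coordinates); the wrist camera has in their place "mount" (4x4, takes a point from camera to tool coordinates, whose origin is the TCP and whose axes are the flange's). Camera axes: x right, y down, z forward; pixel columns grow to the right and rows downward; lengths in m; the calibration is good to about 2 mm. A picture is of the moment at which its call begins: read the wrist's pose just before it. camera_info takes no time and is no camera call.
- bot.hand_in(): hands the job in, once; it reports no verdict.
The state is a dict: "time_s": time; "joint_positions": joint angles; "qvel": joint speeds; "tau": joint torques, N m; "position": TCP position; "tcp_rot": TCP orientation; "force": force on the tool from outside, world axes, zero at the start; "moment": the same for the moment, N m; "opening": opening from 0.0 (shut) to 1.0 (fully open).
Only numpy, scipy, OpenCV 4.12 (cv2) and the standard library are available. Lean on these libraries where they do the work, as an engineer would, in place of code of your own. Each camera call takes 0.05 s, during which the arm holds its last target.

### The job

With the fingertips, push the black comb along the low riser it lies on until its handle sticks out about 40 mm (between 30 and 50 mm) past the edge it points to, roughly square to that edge, so that it can be picked up easily later. Keep the comb flat on the riser the whole time, never lifting, carrying or tipping it, and leave the compact mirror, the watch and the saucer where they are. Then let go of everything and move clear.

Things in the scene. Friction and masses are not known exactly. Their poses are not given: they have to be found in the camera images.
- riser: Fixed low riser: white laminated board 300 x 220 x 15 mm on two wooden feet standing on the ledge, top face level at 50 mm above the ledge. Origin: centre of its footprint, at ledge height. Its x axis runs along its 300 mm length towards the edge that the comb's handle points to; y across it; z up.
- riser_edge (a point): Middle of the riser's top edge (220 mm long) past which the handle must stick out, at top-face height (150 mm from the riser's centre). Axes as the riser's: x points square out over the edge, y along the edge.
- comb: Loose black plastic comb lying flat on the riser, 170 mm long, 8 mm thick, about 45 g: a toothed half 90 x 44 mm, with a flat 44 mm wide rear end, and a straight 20 mm wide handle with a rounded tip, on the same centre line. Origin: centre of its length and width, on its underside. x axis along the comb towards the handle's tip, z up. Centre of mass about 15 mm behind the origin. It starts wholly on the riser.
- comb_tip (a point): End of the comb's handle, on its centre line, half-way up its thickness (85 mm ahead of the comb's origin). Axes as the comb's.
- comb_rear (a point): Middle of the comb's flat 44 mm wide rear end, half-way up its thickness (85 mm behind the comb's origin). At least 60 mm of bare riser lies behind it at the start. Axes as the comb's.
- compact: Loose round brass-coloured compact mirror with closed snap lid, 68 mm across, 14 mm thick, lying on the riser beside the comb. Origin: centre of its underside. To be left alone.
- watch: Loose silver wristwatch laid flat on the ledge, 156 mm long, 38 mm across, 10 mm high. Origin: centre of its underside. To be left alone.
- saucer: Loose white ceramic earring saucer on the ledge, 96 mm across, 18 mm high. Origin: centre of its underside. To be left alone.
- trays: Fixed stack of three clear trays, 180 (x) x 220 (y) x 142 mm high, with tweezers, bangles and small jars inside; nothing is to be done with it. Origin: centre of its underside.
Things that resemble listed ones, but are neither listed nor needed, are in the scene too. Of the things that look like the comb, the middle-sized one is meant.

How it is judged (in metres and radians):
At the end, for the whole second after the job is handed in: The handle's tip is 30 to 50 mm beyond the riser's edge, within the edge's length, the comb within 0.30 rad (17 degrees) of square to the edge, lying flat (tilt under 0.06 rad, underside within 4 mm of the riser's top height) and at rest (x of comb_tip in the frame of riser_edge between 0.03 and 0.05 m and y of comb_tip in the frame of riser_edge between -0.11 and 0.11 m and angle between the x axis of comb and the x axis of riser, either way round below 0.3 rad and height (world z) of comb between 0.046 and 0.054 m and angle between comb's own z axis and vertical below 0.06 rad and linear speed of comb below 0.01 m/s and angular speed of comb below 0.1 rad/s); the robot touches nothing.
It fails at once if the comb is lifted more than 12 mm off the riser (height (world z) of comb above 0.062 m).
It fails at once if the comb is tipped up by more than 0.17 rad (angle between comb's own z axis and vertical above 0.17 rad).
It fails at once if the comb falls off the riser (height (world z) of comb below 0.035 m).
It fails at once if the compact, the watch or the saucer is moved more than 15 mm (distance of any of compact, watch, saucer from where it was at the start of the episode above 0.015 m).
It also fails if it takes over 38 s, if anything falls off the work surface, if the arm or the gripper's body presses on something with over 40 N, if the wrist force passes 120 N, or if a joint passes its speed limit or range.

## Working session

There is one attempt and no reset: what is moved stays moved. The work goes in short steps, Python scripts to look and compute and a tool call to move; the robot and the scene stay as the last step left them, time stands still between calls to the robot, and variables do not carry over. Pictures are saved under pics/ and viewed, and the job is handed in when it is done.

Besides the shell and the picture viewer there is one more tool, called after "Request:" as name(argument=value, ...) on one line, values as JSON. carry_out: Moves the arm, as the interface text tells. Shift numbers are shares of 200 mm and turn numbers shares of pi/2 rad, none past 1 either way. Its arguments: {"type":"object","properties":{"targets":{"type":"array"},"jaw":{"type":"number"}},"required":["targets"]}

```bash
mkdir -p pics; ls
python3 - <<'E'
from rig import bot
import cv2
s=bot.read_state();print(s)
for n in("side","top"):
    cv2.imwrite(f"pics/{n}0.png",bot.capture(n)); i=bot.camera_info(n);print(n,i)
print(bot.camera_info("wrist"))
E
```

```text
pics
{'time_s': 0.0, 'joint_positions': array([-8.66586702e+01,  3.02793711e+01,  8.21540923e+01, -4.96505033e-04,
        6.76886427e+01, -1.02274527e+01]), 'qvel': array([ 7.57128343e-02, -4.80737450e-02,  3.34289926e-03, -3.50986387e-02,
       -3.93180450e-02, -2.01547698e-05]), 'tau': array([ 1.93703556e-03, -4.40037668e+01, -1.76590508e+01,  6.35377318e-02,
        5.83585293e-02, -1.62466481e-04]), 'position': array([ 0.1466179 , -0.60687081,  0.24057997]), 'tcp_rot': array([[ 9.72088224e-01,  2.34615575e-01, -1.32215613e-04],
       [ 2.34615320e-01, -9.72085967e-01,  2.12706105e-03],
       [ 3.70516709e-04, -2.09871080e-03, -9.99997729e-01]]), 'force': array([-0.05425681, -0.35957504, -0.14844597]), 'moment': array([-0.0053221 ,  0.01955059, -0.04187826]), 'opening': 1.006295564386758}
side {'camera_matrix': array([[391.34089617,   0.        , 277.16962273],
       [  0.        , 391.34089617, 209.24833617],
       [  0.        ,   0.        ,   1.        ]]), 'view': array([[-0.68002618, -0.73311674,  0.01020971,  0.33370919],
       [-0.54432441,  0.49547875, -0.67691339,
[... 393 characters left out ...]
-0.99259805,  0.02927108, -0.11786566,  0.47300833],
       [ 0.11837898,  0.01646511, -0.99283197,  1.45972337],
       [ 0.        ,  0.        ,  0.        ,  1.        ]])}
{'camera_matrix': array([[346.74181296,   0.        , 277.25390344],
       [  0.        , 346.74181296, 208.6407282 ],
       [  0.        ,   0.        ,   1.        ]]), 'mount': array([[-3.23527117e-04, -9.66717698e-01, -2.55845241e-01,
         7.08302159e-02],
       [ 9.99999755e-01, -1.53954254e-04, -6.82821909e-04,
        -1.27046830e-03],
       [ 6.20707561e-04, -2.55845399e-01,  9.66717511e-01,
        -1.43872446e-01],
       [ 0.00000000e+00,  0.00000000e+00,  0.00000000e+00,
         1.00000000e+00]])}
```

View pics/top0.png

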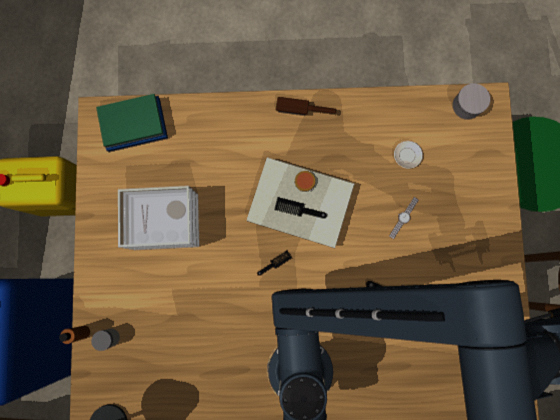

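View pics/side0.png

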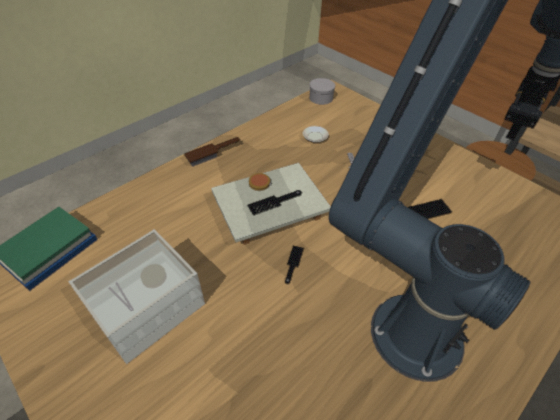

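The top view shows the riser around (302,202) with a comb on it at about (300,208), its handle to the right. The compact is at (306,181), the watch at (404,217) and the saucer at (408,154). I'll enlarge the riser.

Run:
```python
import cv2
a=cv2.imread("pics/top0.png")[145:260,235:370]
cv2.imwrite("pics/crop0.png",cv2.resize(a,None,fx=5.9,fy=5.2 if 0 else 5.9*0+5.2,interpolation=cv2.INTER_CUBIC) if 0 else cv2.resize(a,None,fx=5,fy=5,interpolation=cv2.INTER_CUBIC))
```

```text
(no output)
```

View pics/crop0.png

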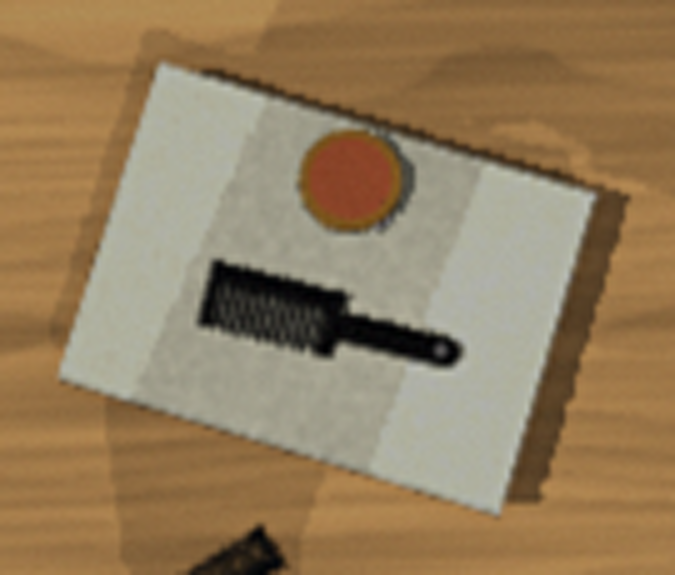

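The crop shows the riser's corners at (162,63), (597,192), (500,515) and (60,378). The comb's rear corners are at (212,262) and (200,325), and its tip is at (463,351). The compact is centred at (352,181).

```bash
cat > h.py <<'E'
import numpy as np
from rig import bot
def ray(name,uv,z):
    i=bot.camera_info(name);K=i["camera_matrix"];V=i["view"]
    uv=np.atleast_2d(uv).astype(float);R=V[:3,:3];t=V[:3,3];c=-R.T@t
    d=(np.linalg.inv(K)@np.c_[uv,np.ones(len(uv))].T).T@R
    return c+d*((z-c[2])/d[:,2])[:,None]
def proj(name,P):
    i=bot.camera_info(name);K=i["camera_matrix"];V=i["view"]
    q=(V[:3,:3]@np.atleast_2d(P).T).T+V[:3,3];q=q@K.T;return q[:,:2]/q[:,2:]
E
python3 - <<'E'
from h import *
np.set_printoptions(precision=4,suppress=True)
f=lambda a:(np.array(a)+.5)/5-.5+[235,145]
C=ray("top",f([(162,63),(597,192),(500,515),(60,378)]),.05)
print(C,[np.linalg.norm(C[i]-C[i-1]) for i in range(4)])
K=ray("top",f([(212,262),(200,325),(345,292),(330,355),(463,351),(352,181)]),.056);print(K)
rear=(K[0]+K[1])/2;print("rear",rear,"len",np.linalg.norm(K[4]-rear),"w",np.linalg.norm(K[0]-K[1]))
ctr=C.mean(0);ux=(C[1]+C[2]-C[0]-C[3]);ux/=np.linalg.norm(ux);uy=np.array([-ux[1],ux[0],0])
print("ctr",ctr,"ux",ux,np.degrees(np.arctan2(ux[1],ux[0])))
for n,p in(("rear",rear),("tip",K[4]),("comp",K[5])):print(n,(p-ctr)@ux,(p-ctr)@uy)
d=K[4]-rear;print(np.degrees(np.arctan2(d[1],d[0])))
print("side proj",proj("side",np.r_[C,[rear],K[4:5]]))
E
```

```text
[[ 0.6962  0.0897  0.05  ]
 [ 0.6005 -0.1929  0.05  ]
 [ 0.3911 -0.121   0.05  ]
 [ 0.4884  0.1609  0.05  ]] [np.float64(0.21969074111100784), np.float64(0.2982776770314626), np.float64(0.2213793609621835), np.float64(0.29818554219744003)]
[[ 0.5608  0.0599  0.056 ]
 [ 0.5195  0.0687  0.056 ]
 [ 0.5384 -0.026   0.056 ]
 [ 0.4974 -0.0149  0.056 ]
 [ 0.4974 -0.1009  0.056 ]
 [ 0.6116 -0.0329  0.056 ]]
rear [0.5401 0.0643 0.056 ] len 0.17061007569802464 w 0.04214515782253412
ctr [ 0.544  -0.0158  0.05  ] ux [-0.3235 -0.9462  0.    ] -108.87253081021385
rear -0.07456068429257516 -0.029607091893459146
tip 0.09555241667812439 -0.016594374736067324
comp -0.0056835846889330835 0.06941269456787814
-104.49823727179894
side proj [[210.6307 186.9642]
 [297.5705 161.7596]
 [330.418  206.8895]
 [234.8128 238.4243]
 [249.5542 209.137 ]
 [300.141  189.9066]]
```

The measured sizes agree with the given ones: riser 298 × 220 mm, comb 171 × 42 mm. The comb is 4.4° off square, and its tip is about 54 mm short of the edge, so it needs a push of about 94 mm. I'll push on the rear end with both fingers nearly shut, giving a contact about 40 mm wide.

```bash
cat >> h.py <<'E'
from scipy.spatial.transform import Rotation as Ro
np.set_printoptions(precision=4,suppress=True)
def goto(pos,head,st=None):
    s=st or bot.read_state();R=s["tcp_rot"];h=np.radians(head)
    x=np.array([np.cos(h),np.sin(h),0]);z=np.array([0,0,-1.]);T=np.c_[x,np.cross(z,x),z]
    return np.r_[R.T@(np.array(pos)-s["position"])/.2,Ro.from_matrix(R.T@T).as_rotvec()/(np.pi/2)]
E
python3 - <<'E'
from h import *
h=np.radians(75.5);b=np.array([np.cos(h),np.sin(h),0])
print("start",np.array([.5401,.0643,0])+b*.045)
print(goto([.28,-.40,.24],75.5))
E
```

```text
start [0.5514 0.1079 0.    ]
[ 0.8911 -0.8493  0.0054 -0.001  -0.0008 -0.6882]
```

Request:
carry_out(targets=[[0.15,-0.14,0,0,0,-0.115],[0.3,-0.28,0,0,0,-0.23],[0.45,-0.42,0,0,0,-0.345],[0.6,-0.56,0,0,0,-0.46],[0.75,-0.7,0,0,0,-0.575],[0.89,-0.85,0.005,-0.001,-0.001,-0.688],[0.89,-0.85,0.005,-0.001,-0.001,-0.688]], jaw=-0.76)

```text
time_s: 0.98
position: [0.2804, -0.3965, 0.2396]
tcp_rot: [[0.247, 0.969, -0.001], [0.969, -0.247, 0.003], [0.003, -0.002, -1.0]]
force: [0.7, -0.9, 0.5]
opening: 0.287
```

Run:
```python
from h import *
print(goto([.33,-.215,.24],75.5),goto([.5514,.1079,.24],75.5))
```

```text
[ 0.9406  0.0161  0.0005 -0.0012 -0.0017  0.0021] [ 2.7787  0.6896  0.0043 -0.0012 -0.0017  0.0021]
```

Request:
carry_out(targets=[[0.25,0.05,0,0,0,0],[0.5,0.12,0,0,0,0],[0.75,0.18,0,0,0,0],[1,0.25,0,0,0,0],[1,0.25,0,0,0,0]])

```text
time_s: 1.6
position: [0.379, -0.2129, 0.24]
tcp_rot: [[0.243, 0.97, -0.001], [0.97, -0.243, 0.004], [0.003, -0.002, -1.0]]
force: [0.2, 0.2, 0.3]
opening: 0.122
```

Request:
carry_out(targets=[[0.25,0.05,0,0,0,0],[0.5,0.12,0,0,0,0],[0.75,0.18,0,0,0,0],[1,0.25,0,0,0,0],[1,0.25,0,0,0,0]])

```text
time_s: 2.22
position: [0.4781, -0.0304, 0.2405]
tcp_rot: [[0.241, 0.971, 0.0], [0.971, -0.241, 0.003], [0.003, -0.0, -1.0]]
force: [0.1, -0.5, -0.3]
opening: 0.122
```

Run:
```python
from h import *
s=bot.read_state();print(s["position"],s["opening"])
print(goto([.5514,.1079,.12],75.5))
```

```text
[ 0.4781 -0.0304  0.2405] 0.12160456897544841
[ 0.7576  0.1896  0.6047 -0.0003 -0.0019  0.0065]
```

Request:
carry_out(targets=[[0.25,0.06,0,0,0,0],[0.5,0.12,0,0,0,0],[0.76,0.19,0,0,0,0.006],[0.76,0.19,0.2,0,0,0.006],[0.76,0.19,0.4,0,0,0.006],[0.76,0.19,0.6,0,0,0.006],[0.76,0.19,0.6,0,0,0.006]])

```text
time_s: 3.1
position: [0.5496, 0.1059, 0.118]
tcp_rot: [[0.252, 0.968, -0.007], [0.968, -0.252, 0.002], [0.0, -0.008, -1.0]]
force: [0.4, -0.6, -0.1]
opening: 0.12
```

Run:
```python
from h import *
import cv2
s=bot.read_state();print(s["position"],s["opening"],s["time_s"])
a=bot.capture("wrist");b=bot.capture("side");t=bot.capture("top")
cv2.imwrite("pics/w1.png",a)
cv2.imwrite("pics/s1.png",cv2.resize(b[140:270,180:360],None,fx=4,fy=4,interpolation=cv2.INTER_CUBIC))
cv2.imwrite("pics/t1.png",cv2.resize(t[145:260,235:370],None,fx=5,fy=5,interpolation=cv2.INTER_CUBIC))
print(goto([.5514,.1079,.0725],75.5))
```

```text
[0.5496 0.1059 0.118 ] 0.11952931166076937 3.1
[ 0.0014 -0.0096  0.2485  0.0013 -0.0021 -0.0006]
```

View pics/s1.png

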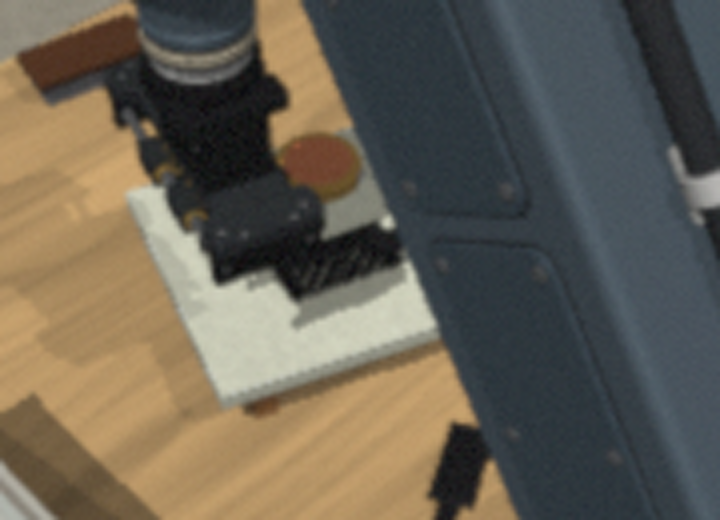

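View pics/w1.png

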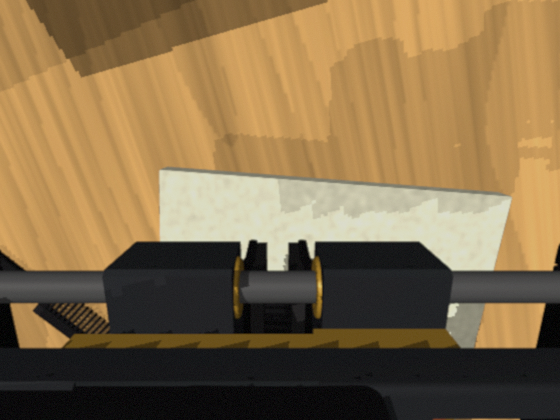

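The side view shows the gripper over bare riser behind the comb, and the wrist view shows the finger gap above the riser, near column 280. I'm going down.

Request:
carry_out(targets=[[0,-0.01,0.1,0,0,0],[0,-0.01,0.18,0,0,0],[0,-0.01,0.22,0,0,0],[0,-0.01,0.22,0,0,0],[0,-0.01,0.22,0,0,0]])

```text
time_s: 3.88
position: [0.5516, 0.1077, 0.0786]
tcp_rot: [[0.251, 0.968, 0.004], [0.968, -0.251, 0.003], [0.004, 0.003, -1.0]]
force: [-1.0, 0.4, -0.3]
opening: 0.12
```

Run:
```python
from h import *
import cv2
s=bot.read_state();print(s["position"],s["force"],s["time_s"])
b=bot.capture("side");t=bot.capture("top");s=bot.read_state();print(s["position"],s["force"])
cv2.imwrite("pics/s2.png",cv2.resize(b[140:270,180:360],None,fx=4,fy=4,interpolation=cv2.INTER_CUBIC))
cv2.imwrite("pics/t2.png",cv2.resize(t[145:260,235:370],None,fx=5,fy=5,interpolation=cv2.INTER_CUBIC))
print(goto([.5514,.1079,.0725],75.5))
```

```text
[0.5516 0.1077 0.0786] [-0.9951  0.3966 -0.3159] 3.875
[0.5516 0.1077 0.0787] [0.4218 0.2285 0.1845]
[ 0.0006 -0.0015  0.0309  0.002  -0.0023 -0.0005]
```

View pics/s2.png

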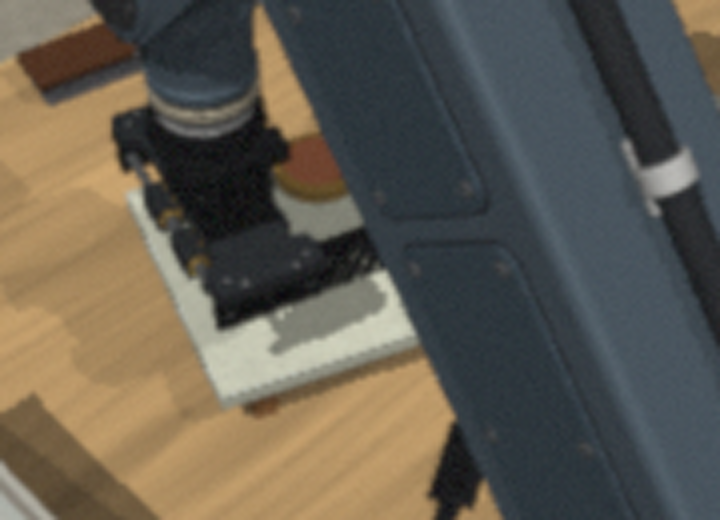

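View pics/t2.png

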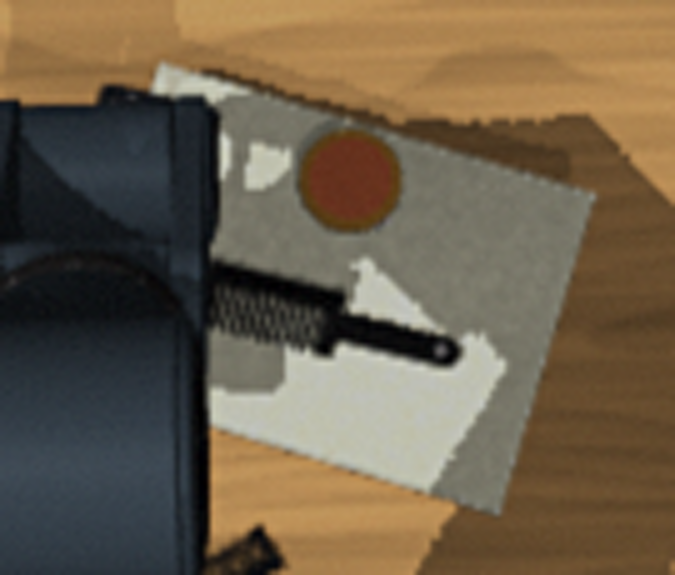

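The comb hasn't moved and its tip is in view at (463,351). I'll lower the last bit.

Request:
carry_out(targets=[[0,0,0.02,0,0,0],[0,0,0.034,0.002,-0.002,0],[0,0,0.034,0.002,-0.002,0],[0,0,0.034,0.002,-0.002,0]])

```text
time_s: 4.47
position: [0.5516, 0.1077, 0.0718]
tcp_rot: [[0.251, 0.968, -0.0], [0.968, -0.251, 0.0], [0.0, -0.0, -1.0]]
force: [-0.0, -0.1, 1.0]
opening: 0.119
```

Run:
```python
from h import *
s=bot.read_state();print(s["position"],s["force"],s["tcp_rot"])
print(goto([.5401+.25*-.04,.0643-.04*.968,.0720],75.5))
```

```text
[0.5516 0.1077 0.0718] [-0.0459 -0.1023  0.9832] [[ 0.2511  0.968  -0.0001]
 [ 0.968  -0.2511  0.0005]
 [ 0.0004 -0.0002 -1.    ]]
[-0.4246 -0.0011 -0.0012 -0.0001 -0.0003 -0.0005]
```

Fingertips are at about 52.8 mm with no contact with the riser. The first part of the push follows.

Request:
carry_out(targets=[[-0.05,0,0,0,0,0],[-0.1,0,0,0,0,0],[-0.13,0,0,0,0,0],[-0.16,0,0,0,0,0],[-0.18,0,0,0,0,0],[-0.2,0,0,0,0,0],[-0.22,0,0,0,0,0],[-0.25,0,0,0,0,0],[-0.28,0,0,0,0,0],[-0.31,0,0,0,0,0],[-0.34,0,0,0,0,0],[-0.37,0,0,0,0,0],[-0.4,0,0,0,0,0],[-0.4,0,0,0,0,0],[-0.4,0,0,0,0,0]])

```text
time_s: 6.35
position: [0.5314, 0.0302, 0.0717]
tcp_rot: [[0.251, 0.968, -0.0], [0.968, -0.251, 0.0], [0.0, -0.0, -1.0]]
force: [0.7, 0.1, -0.2]
opening: 0.12
```

Run:
```python
from h import *
import cv2
t=bot.capture("top");b=bot.capture("side");s=bot.read_state();print(s["position"],s["force"])
cv2.imwrite("pics/s3.png",cv2.resize(b[140:270,180:360],None,fx=4,fy=4,interpolation=cv2.INTER_CUBIC))
cv2.imwrite("pics/t3.png",cv2.resize(t[145:260,235:370],None,fx=5,fy=5,interpolation=cv2.INTER_CUBIC))
```

```text
[0.5315 0.0304 0.0717] [-0.2062  0.2683  0.173 ]
```

View pics/t3.png

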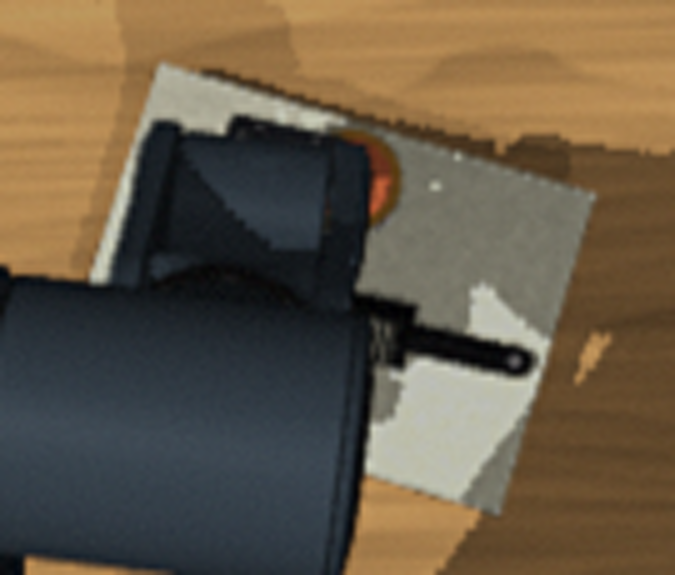

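The comb slid forward, with its tip now at (537,361) in the crop and its handle at roughly the same angle.

```bash
cat >> h.py <<'E'
ctr=np.array([.544,-.0158,.05]);ux=np.array([-.3235,-.9462,0]);uy=np.array([.9462,-.3235,0])
f=lambda a:(np.array(a)+.5)/5-.5+[235,145]
def rel(uv,z=.056):
    p=ray("top",f(uv),z)-ctr;return np.c_[p@ux-.15,p@uy]*1000
E
python3 - <<'E'
from h import *
print(rel([(463,351),(537,361),(345,310),(410,334)]))
s=bot.read_state();p=s["position"];print((p-ctr)@ux*1000-150,(p-ctr)@uy*1000)
E
```

```text
[[ -54.4301  -16.5352]
 [  -6.9922   -8.7066]
 [-135.1078  -13.3598]
 [ -90.335   -15.9976]]
-189.65433396596427 -26.783440106886594
```

The tip is 7 mm short of the edge, so 47 mm remains.

Request:
carry_out(targets=[[-0.02,0,0,0,0,0],[-0.05,0,0,0,0,0],[-0.08,0,0,0,0,0],[-0.11,0,0,0,0,0],[-0.14,0,0,0,0,0],[-0.16,0,0,0,0,0],[-0.18,0,0,0,0,0],[-0.2,0,0,0,0,0],[-0.21,0,0,0,0,0],[-0.22,0,0,0,0,0],[-0.22,0,0,0,0,0],[-0.22,0,0,0,0,0]])

```text
time_s: 7.95
position: [0.5205, -0.0122, 0.0717]
tcp_rot: [[0.251, 0.968, -0.0], [0.968, -0.251, 0.0], [0.0, -0.0, -1.0]]
force: [0.0, -0.0, 0.0]
opening: 0.12
```

Run:
```python
from h import *
import cv2
t=bot.capture("top");s=bot.read_state();print(s["position"],s["force"],s["time_s"])
cv2.imwrite("pics/t4.png",cv2.resize(t[145:260,235:370],None,fx=5,fy=5,interpolation=cv2.INTER_CUBIC))
```

```text
[ 0.5205 -0.0122  0.0717] [ 0.0542  0.3318 -0.0422] 8.0
```

View pics/t4.png

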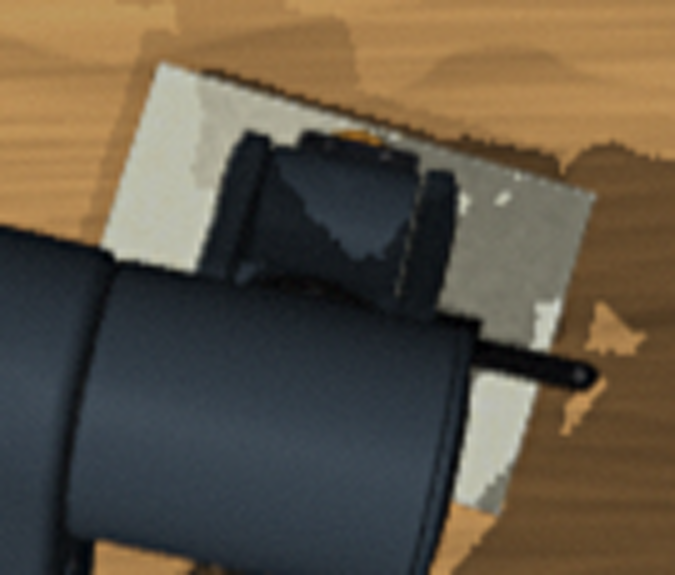

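The tip is now at about (599,374), past the edge. I'll back straight off and raise the arm for an unobstructed measurement, without handing in yet.

Run:
```python
from h import *
print(rel([(599,374)]))
```

```text
[[33.5085 -5.0475]]
```

Request:
carry_out(targets=[[0.05,0,0,0,0,0],[0.12,0,0,0,0,0],[0.2,0,0,0,0,0],[0.2,0,-0.1,0,0,0],[0.2,0,-0.3,0,0,0],[0.2,0,-0.5,0,0,0],[0.2,0,-0.75,0,0,0],[0.2,0,-0.75,0,0,0]])

```text
time_s: 9.0
position: [0.5334, 0.0273, 0.2258]
tcp_rot: [[0.25, 0.968, 0.009], [0.968, -0.25, -0.001], [0.001, 0.009, -1.0]]
force: [-0.1, 0.1, -0.7]
opening: 0.116
```

Request:
carry_out(targets=[[0.25,-0.25,0,0,0,0],[0.5,-0.5,0,0,0,0],[0.75,-0.75,0,0,0,0],[1,-1,0,0,0,0],[1,-1,0,0,0,0],[1,-1,0,0,0,0]])

```text
time_s: 9.75
position: [0.3871, 0.2727, 0.2232]
tcp_rot: [[0.244, 0.97, 0.007], [0.97, -0.244, -0.002], [0.0, 0.007, -1.0]]
force: [0.6, -1.1, 0.5]
opening: 0.122
```

Run:
```python
from h import *
import cv2
t=bot.capture("top");b=bot.capture("side");s=bot.read_state();print(s["position"],s["force"],s["time_s"])
cv2.imwrite("pics/s5.png",cv2.resize(b[110:270,180:360],None,fx=3.5,fy=3.5,interpolation=cv2.INTER_CUBIC))
cv2.imwrite("pics/t5.png",cv2.resize(t[145:260,235:370],None,fx=5,fy=5,interpolation=cv2.INTER_CUBIC))
cv2.imwrite("pics/t5f.png",t)
```

```text
[0.3892 0.271  0.2235] [ 0.2626 -0.0516  0.0883] 9.85
```

View pics/t5.png

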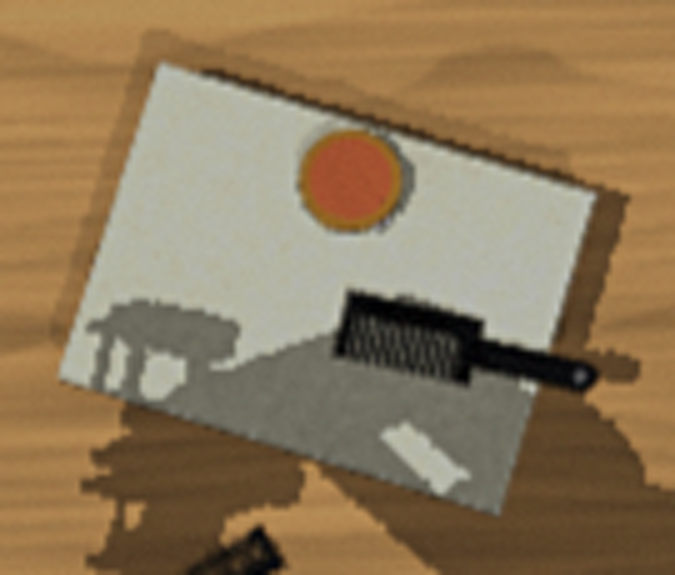

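View pics/s5.png

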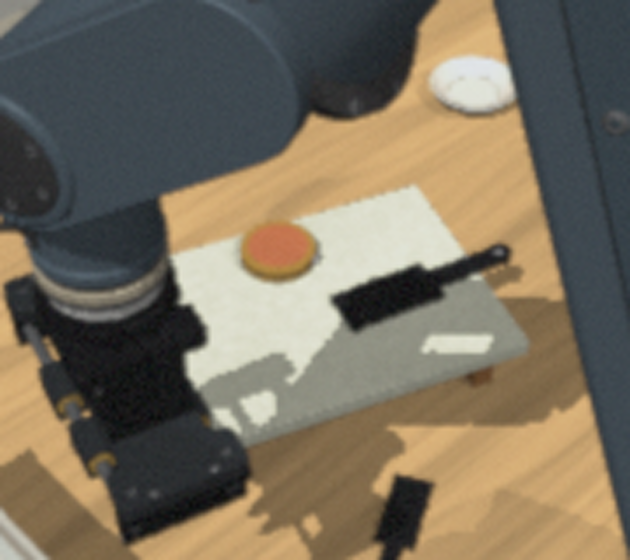

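View pics/t5f.png

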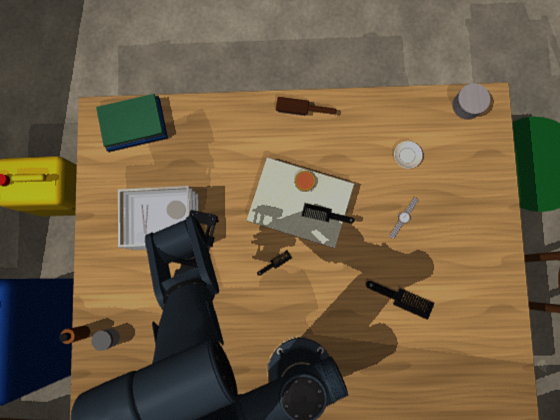

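The view is now clear. Rear corners are at (348,291) and (335,355), and the tip is at (599,374). In the side crop the tip is at about (511,252). The compact is still at (352,181). I'll cross-check the overhang by several routes.

Run:
```python
from h import *
k=rel([(348,291),(335,355),(599,374),(352,181)]);print(k)
r=(k[0]+k[1])/2;d=k[2]-r;n=np.linalg.norm(d);print(r,n,np.degrees(np.arctan2(d[1],d[0])),"tip by rear+170",r+d/n*170)
k0=rel([(212,262),(200,325)]);print("rear moved",r-k0.mean(0))
# edge as seen: line corners
e=rel([(597,192),(500,515)],.05);print("edge",e)
g=lambda a:(np.array(a)+.5)/3.5-.5+[180,110]
def sr(uv,z):
    p=ray("side",g(uv),z)-ctr;return np.c_[p@ux-.15,p@uy]*1000
print("side tip",sr([(511,252)],.054),"edge",sr([(415,186),(530,346)],.05))
```

```text
[[-136.898    -0.8548]
 [-132.6698  -43.4323]
 [  33.5085   -5.0475]
 [-155.6675   69.4648]]
[-134.7839  -22.1435] 169.15858484396037 5.800505209412331 tip by rear+170 [34.3456 -4.9625]
rear moved [89.7541  7.4121]
edge [[  -0.7482  110.7479]
 [  -0.9908 -110.6254]]
side tip [[ 35.9132 -13.405 ]] edge [[  -1.0657  105.2691]
 [  -2.399  -117.0568]]
```

The estimates are 34–38 mm overhang (counting the edge at −1 mm) and 5–6° off square. That is in range but near the low side. There is plenty of time, so I'll nudge it another 4 mm.

Run:
```python
from h import *
print(goto([.528,.017,.225],75.5))
```

```text
[-1.0585  0.9873  0.0009  0.0055 -0.0002  0.0016]
```

Request:
carry_out(targets=[[-0.25,0.25,0,0,0,0],[-0.5,0.5,0,0,0,0],[-0.75,0.75,0,0,0,0],[-1,0.98,0,0.005,0,0.002],[-1,0.98,0,0.005,0,0.002],[-1,0.98,0,0.005,0,0.002]])

```text
time_s: 10.6
position: [0.5309, 0.0249, 0.2247]
tcp_rot: [[0.257, 0.966, 0.001], [0.966, -0.257, -0.0], [0.0, 0.002, -1.0]]
force: [-1.0, -0.1, 0.1]
opening: 0.119
```

Run:
```python
from h import *
print(bot.read_state()["position"],goto([.528,.017,.085],75.5))
```

```text
[0.5309 0.0249 0.2247] [-0.0421 -0.0051  0.6985  0.001  -0.     -0.0043]
```

Request:
carry_out(targets=[[-0.04,-0.005,0.2,0,0,-0.004],[-0.04,-0.005,0.4,0,0,-0.004],[-0.04,-0.005,0.6,0,0,-0.004],[-0.04,-0.005,0.7,0,0,-0.004],[-0.04,-0.005,0.7,0,0,-0.004],[-0.04,-0.005,0.7,0,0,-0.004]])

```text
time_s: 11.35
position: [0.5283, 0.0176, 0.0854]
tcp_rot: [[0.251, 0.968, 0.002], [0.968, -0.251, -0.0], [0.0, 0.002, -1.0]]
force: [0.7, 0.3, -0.1]
opening: 0.119
```

Run:
```python
from h import *
print(bot.read_state()["position"],goto([.528,.017,.0718],75.5),goto([.5195,-.0161,.0718],75.5))
```

```text
[0.5283 0.0176 0.0854] [-0.0032 -0.001   0.0678  0.0015 -0.0001 -0.0003] [-0.1741 -0.0007  0.0678  0.0015 -0.0001 -0.0003]
```

Request:
carry_out(targets=[[0,0,0.03,0.0015,0,0],[0,0,0.067,0.0015,0,0],[0,0,0.067,0.0015,0,0],[-0.04,0,0.067,0.0015,0,0],[-0.08,0,0.067,0.0015,0,0],[-0.11,0,0.067,0.0015,0,0],[-0.135,0,0.067,0.0015,0,0],[-0.15,0,0.067,0.0015,0,0],[-0.16,0,0.067,0.0015,0,0],[-0.17,0,0.067,0.0015,0,0],[-0.175,0,0.067,0.0015,0,0],[-0.175,0,0.067,0.0015,0,0],[-0.175,0,0.067,0.0015,0,0]])

```text
time_s: 12.98
position: [0.5195, -0.0163, 0.0719]
tcp_rot: [[0.251, 0.968, -0.0], [0.968, -0.251, 0.0], [0.0, -0.0, -1.0]]
force: [0.5, 0.2, 0.0]
opening: 0.121
```

Request:
carry_out(targets=[[0.05,0,0,0,0,0],[0.12,0,0,0,0,0],[0.2,0,0,0,0,0],[0.2,0,-0.1,0,0,0],[0.2,0,-0.3,0,0,0],[0.2,0,-0.5,0,0,0],[0.2,0,-0.75,0,0,0],[0.2,0,-0.75,0,0,0]])

```text
time_s: 13.98
position: [0.5324, 0.0232, 0.226]
tcp_rot: [[0.249, 0.968, 0.009], [0.968, -0.249, -0.001], [0.001, 0.01, -1.0]]
force: [-0.6, 0.8, -0.4]
opening: 0.119
```

Request:
carry_out(targets=[[0.25,-0.25,0,0,0,0],[0.5,-0.5,0,0,0,0],[0.75,-0.75,0,0,0,0],[1,-1,0,0,0,0],[1,-1,0,0,0,0],[1,-1,0,0,0,0]])

```text
time_s: 14.72
position: [0.3862, 0.2686, 0.2234]
tcp_rot: [[0.244, 0.97, 0.007], [0.97, -0.244, -0.002], [-0.0, 0.007, -1.0]]
force: [-0.1, 0.2, 0.5]
opening: 0.119
```

Run:
```python
from h import *
import cv2
t=bot.capture("top");b=bot.capture("side");s=bot.read_state();print(s["position"],s["force"],s["time_s"])
cv2.imwrite("pics/s6.png",cv2.resize(b[110:270,180:360],None,fx=3.5,fy=3.5,interpolation=cv2.INTER_CUBIC))
cv2.imwrite("pics/t6.png",cv2.resize(t[145:260,235:370],None,fx=5,fy=5,interpolation=cv2.INTER_CUBIC))
print(cv2.absdiff(t,cv2.imread("pics/top0.png"))[135:245,380:430].mean())
```

```text
[0.3882 0.2669 0.2237] [ 0.705  -0.3523  0.1191] 14.825
9.411393939393939
```

View pics/t6.png

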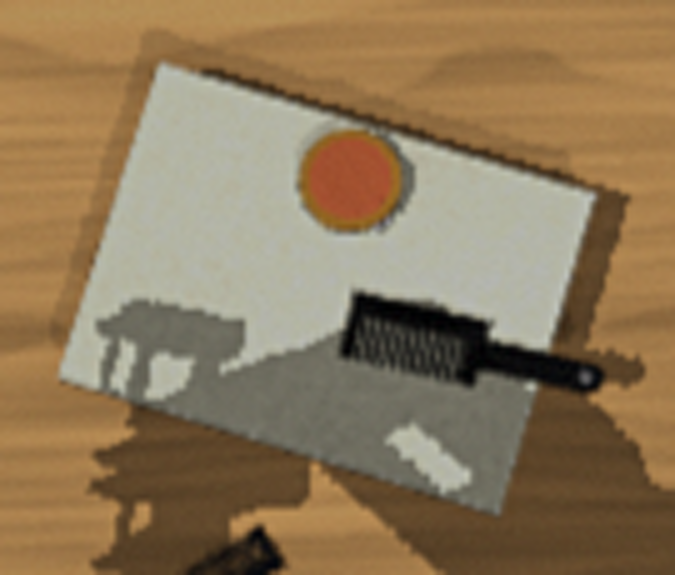

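View pics/s6.png

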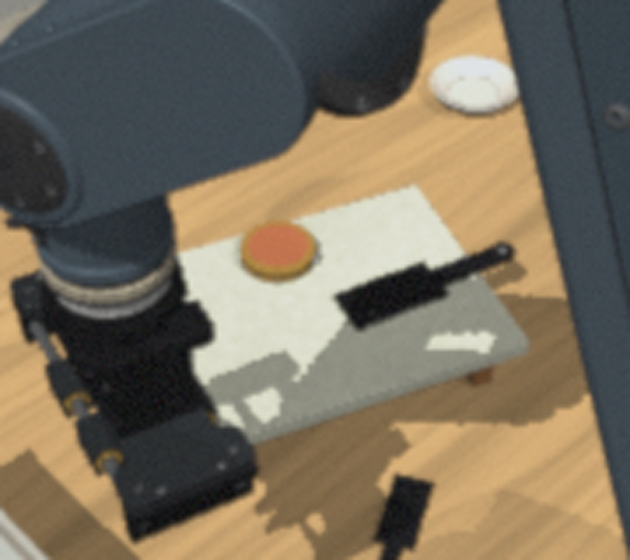

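The tip is now at (605,376) in the top crop and about (515,251) in the side crop. The compact is still at (352,181), and the arm is clear of everything.

Run:
```python
from h import *
k=rel([(355,292),(342,356),(605,376)]);print(k);d=k[2]-(k[0]+k[1])/2;print(np.degrees(np.arctan2(d[1],d[0])),np.linalg.norm(d))
s=bot.read_state();print(s["qvel"],s["force"])
print(bot.hand_in())
```

```text
[[-132.3675   -0.1461]
 [-128.1545  -42.721 ]
 [  37.5575   -5.157 ]]
5.539727979281101 168.60597339025549
[-1.8865  0.0344 -0.482   0.0085 -0.0283 -0.0452] [ 0.705  -0.3523  0.1191]
the job is handed in; nothing more can be done
None
```

I pushed the comb along the riser with both nearly shut fingertips against its rear end, in two stages and then a 4 mm nudge. Then I backed off, raised the arm clear and handed in at about 15 s.

- **Overhang:** the last top picture puts the handle's tip about 38 mm past the edge, within the 30–50 mm range. Measured against the edge as it shows in the picture, it is 38.5 mm. Before the nudge, the side view read about 2 mm more than the top view. I did not repeat that side check afterwards.
- **Squareness:** about 5.5° off square to the edge, against a limit of 17°. The tip is about 5 mm from the middle of the edge.
- **Flatness:** it looks flat in the side view. I did not measure its tilt.
- **Other things:** the compact is at the same pixel as at the start. The watch and saucer stayed well away from the arm's path, and the top view after the main push shows both in place. I only judged these two by eye. An image difference I ran over that area after the nudge came out at 9.4, possibly from the arm's shadow, so it settled nothing.
- **Contact:** no contact forces showed on the wrist (under about 1 N) in the last reading.

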